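Fill the vial carrier and lift it level

TASK

Two sample vials, a short one and a tall one, stand loose on the bench. Stand each in the free hole of the wooden carrier that makes a row with the vial of its own height already there (a row runs alongside the handle bar), and let go of them. Then take the carrier by the middle of its handle bar, lift it straight up about 10 cm clear of the bench, keeping it level and the vials upright, and finish while holding it there, steady in the air; leave the other things on the bench alone.

Things in the scene. Friction and masses are not known exactly. Their poses are not given: they have to be found in the camera images.
- carrier: Loose plywood vial carrier on the bench, 0.32 kg: base 130 (x) x 180 (y) x 20 mm, handle bar over its middle along y. Origin: centre of its underside, z up. Four round blind holes, 31 mm wide, 14 mm deep, at x = -38 or 38, y = -48 or 48 mm; the two of equal x form a row, parallel to the bar. Two diagonal holes hold one short and one tall vial, two are free.
- carrier_grip (a point): Centre of the carrier's handle bar, 66 mm above the carrier's underside. The bar is 16 mm thick (along the carrier's x), 16 mm high and 172 mm long (along the carrier's y), on two thin steel posts at y = -76 and +76 mm; top of the bar 74 mm above the underside. Axes as the carrier's.
- pocket_1 (a point): Centre of the floor of the carrier's hole at x = -38, y = -48 mm in the carrier's axes, 6 mm above the carrier's underside; axes as the carrier's.
- pocket_2 (a point): Centre of the floor of the carrier's hole at x = -38, y = 48 mm in the carrier's axes, 6 mm above the carrier's underside; axes as the carrier's.
- pocket_3 (a point): Centre of the floor of the carrier's hole at x = 38, y = -48 mm in the carrier's axes, 6 mm above the carrier's underside; axes as the carrier's.
- pocket_4 (a point): Centre of the floor of the carrier's hole at x = 38, y = 48 mm in the carrier's axes, 6 mm above the carrier's underside; axes as the carrier's.
- short_seated_mid (a point): Glass sample vial, white cap, blank paper label, 26 mm across, 65 mm tall, about 30 g, upright. The round glass body (24 mm across; grasp it) reaches 52 mm above the foot. It already stands in one of the carrier's holes (which one varies). The point is on its axis half-way up, 32.5 mm above the foot; z points up along the vial.
- tall_seated_mid (a point): Glass sample vial, white cap, blank paper label, 26 mm across, 79 mm tall, about 30 g, upright. The round glass body (24 mm across; grasp it) reaches 66 mm above the foot. It already stands in the hole diagonally opposite the short one. The point is on its axis half-way up, 39.5 mm above the foot; z points up along the vial.
- short_loose_mid (a point): Glass sample vial, white cap, blank paper label, 26 mm across, 65 mm tall, about 30 g, upright. The round glass body (24 mm across; grasp it) reaches 52 mm above the foot. It stands on the bench and has to go into the carrier. The point is on its axis half-way up, 32.5 mm above the foot; z points up along the vial.
- tall_loose_mid (a point): Glass sample vial, white cap, blank paper label, 26 mm across, 79 mm tall, about 30 g, upright. The round glass body (24 mm across; grasp it) reaches 66 mm above the foot. It stands on the bench and has to go into the carrier. The point is on its axis half-way up, 39.5 mm above the foot; z points up along the vial.
- short_seated: The same vial as short_seated_mid; origin at the centre of its foot, z up along the vial.
- tall_seated: The same vial as tall_seated_mid; origin at the centre of its foot, z up along the vial.
- short_loose: The same vial as short_loose_mid; origin at the centre of its foot, z up along the vial.
- tall_loose: The same vial as tall_loose_mid; origin at the centre of its foot, z up along the vial.
- flat_brush: Bystander: thin paint brush lying on the bench, 17x161x12 mm. Origin at the centre of its underside. Beyond and above it hangs the round cover of a fixed magnifier lamp (x over 0.62 m, y from -0.12 to 0.07 m, 0.35 to 0.45 m above the bench): keep the wrist nearer to the robot when passing there.
- card_tray: Bystander: open card tray with a specimen, 65x85x23 mm. Origin at the centre of its underside.
- chisel: Bystander: cold chisel lying on the bench, 17x148x16 mm. Origin at the centre of its underside.

How it is judged (in metres and radians):
On the way, in this order (a step that is already met when the one before it is completed fails the run):
1. all four vials stand in the carrier's holes, each row of one height, released, the carrier still on the bench (z of short_seated_mid in the frame of carrier between 0.0335 and 0.0435 m and angle between the z axis of each of short_seated_mid, tall_seated_mid, short_loose_mid, tall_loose_mid and the z axis of carrier, either way round below 0.25 rad and z of tall_seated_mid in the frame of carrier between 0.0405 and 0.0505 m and z of short_loose_mid in the frame of carrier between 0.0335 and 0.0435 m and z of tall_loose_mid in the frame of carrier between 0.0405 and 0.0505 m and horizontal distance between short_seated_mid and short_loose_mid between 0.086 and 0.106 m and horizontal distance between tall_seated_mid and tall_loose_mid between 0.086 and 0.106 m and (distance between short_seated_mid and pocket_1 below 0.039 m or distance between short_seated_mid and pocket_2 below 0.039 m or distance between short_seated_mid and pocket_3 below 0.039 m or distance between short_seated_mid and pocket_4 below 0.039 m) and (distance between tall_seated_mid and pocket_1 below 0.046 m or distance between tall_seated_mid and pocket_2 below 0.046 m or distance between tall_seated_mid and pocket_3 below 0.046 m or distance between tall_seated_mid and pocket_4 below 0.046 m) and (distance between short_loose_mid and pocket_1 below 0.039 m or distance between short_loose_mid and pocket_2 below 0.039 m or distance between short_loose_mid and pocket_3 below 0.039 m or distance between short_loose_mid and pocket_4 below 0.039 m) and (distance between tall_loose_mid and pocket_1 below 0.046 m or distance between tall_loose_mid and pocket_2 below 0.046 m or distance between tall_loose_mid and pocket_3 below 0.046 m or distance between tall_loose_mid and pocket_4 below 0.046 m) and contact force between the fingers and short_seated below 0.1 N and contact force between the fingers and tall_seated below 0.1 N and contact force between the fingers and short_loose below 0.1 N and contact force between the fingers and tall_loose below 0.1 N and height (world z) of carrier below 0.01 m), for 0.2 s.
2. the carrier is lifted level, held by the fingers, with all vials in place (z of short_seated_mid in the frame of carrier between 0.0335 and 0.0435 m and angle between the z axis of each of short_seated_mid, tall_seated_mid, short_loose_mid, tall_loose_mid and the z axis of carrier, either way round below 0.25 rad and z of tall_seated_mid in the frame of carrier between 0.0405 and 0.0505 m and z of short_loose_mid in the frame of carrier between 0.0335 and 0.0435 m and z of tall_loose_mid in the frame of carrier between 0.0405 and 0.0505 m and horizontal distance between short_seated_mid and short_loose_mid between 0.086 and 0.106 m and horizontal distance between tall_seated_mid and tall_loose_mid between 0.086 and 0.106 m and (distance between short_seated_mid and pocket_1 below 0.039 m or distance between short_seated_mid and pocket_2 below 0.039 m or distance between short_seated_mid and pocket_3 below 0.039 m or distance between short_seated_mid and pocket_4 below 0.039 m) and (distance between tall_seated_mid and pocket_1 below 0.046 m or distance between tall_seated_mid and pocket_2 below 0.046 m or distance between tall_seated_mid and pocket_3 below 0.046 m or distance between tall_seated_mid and pocket_4 below 0.046 m) and (distance between short_loose_mid and pocket_1 below 0.039 m or distance between short_loose_mid and pocket_2 below 0.039 m or distance between short_loose_mid and pocket_3 below 0.039 m or distance between short_loose_mid and pocket_4 below 0.039 m) and (distance between tall_loose_mid and pocket_1 below 0.046 m or distance between tall_loose_mid and pocket_2 below 0.046 m or distance between tall_loose_mid and pocket_3 below 0.046 m or distance between tall_loose_mid and pocket_4 below 0.046 m) and height (world z) of carrier between 0.07 and 0.15 m and distance of carrier from where it was at the start of the episode below 0.17 m and angle between carrier's own z axis and vertical below 0.1 rad and contact force between the fingers and carrier above 1 N), for 0.2 s.
At the end, for the whole second after the job is handed in: Fingers hold the carrier by its bar, underside 70-150 mm above the bench, within 170 mm of its start, tilt under 0.10 rad, still (20 mm/s, 0.12 rad/s); four vials upright in its holes (foot within 5 mm of the floor), each row of one height (86-106 mm apart), no finger on a vial (all of step 2 and contact force between the fingers and short_seated below 0.1 N and contact force between the fingers and tall_seated below 0.1 N and contact force between the fingers and short_loose below 0.1 N and contact force between the fingers and tall_loose below 0.1 N and linear speed of carrier below 0.02 m/s and angular speed of carrier below 0.12 rad/s); the arm keeps its last pose, push and grip.
It fails at once if a vial is tipped over (more than 0.5 rad) (angle between any of short_seated, tall_seated, short_loose, tall_loose's own z axis and vertical above 0.5 rad).
It fails at once if the carrier is tilted more than 0.25 rad (angle between carrier's own z axis and vertical above 0.25 rad).
It fails at once if a bystander is moved more than 30 mm (distance of any of flat_brush, card_tray, chisel from where it was at the start of the episode above 0.03 m).
It also fails if it takes over 72 s, if anything falls off the work surface, if the arm or the gripper's body presses on something with over 40 N, if the wrist force passes 120 N, or if a joint passes its speed limit or range.

ROBOT

A 7-joint arm with a two-finger parallel gripper is mounted at the origin on a cart in front of the work surface, level with it; the furniture and walls round the work are solid. World frame = base frame: x ahead of the robot, y to its left, z up, the work surface at z = 0. Lengths are in m, angles in degrees, forces in N, time in s.
With the tool pointing down it reaches from about 0.425 to 0.875 m from the base axis. Payload 4.7 kg.
Tool frame: the origin (TCP) lies at the centre of the arm's flange, where the gripper is bolted on; the fingertips stand 182 mm ahead of it and the grasp point (between the pads) lies 164 mm ahead of it; z points along the fingers, x is the direction in which the jaws open and shut, and the axes are right-handed (so a half turn about z gives the same grasp; the last joint's range is limited). The gripper opens to 87 mm and grips with 3 to 60 N. Pads are 19 mm wide; open, the fingers measure 117 mm over their backs; the gripper's body (75 mm by 190 mm) begins 51 mm behind the grasp point.
Start: joints at [74.949, 18.392, -4.016, 83.108, 1.295, 78.541, -3.26], TCP at [0.178, -0.625, 0.405] pointing down, gripper open.
Joint ranges: [-163.93, 163.93], [-17.29, 119.83], [-79.2, 71.16], [3.27, 140.29], [-89.18, 269.18], [5.43, 117.66], [-154.24, 154.24]. Speed limits (degrees/s): [147.25, 147.25, 180, 180, 180, 180, 180].

INTERFACE

Orientations are given as [roll, pitch, yaw] about the fixed x, y, z axes, in that order (R = Rz(yaw) Ry(pitch) Rx(roll)).
In Python, from cell import env gives the robot as it stands. The module is installed in compiled form; this text tells all that it offers.
- The arm moves only by the tool carry_out, never from a script. Its argument "increments" is a list of rows, each a list of 5 numbers: the shift along the world's x, y, z in m, then the turn about the world's z in degrees, then the gripper's target within -1 to 1 (shut at 1, half-way at 0, fully open at -1). In form: [[dx, dy, dz, spin, jaw], ...]. A call has 1 to 20 rows; each row is the pose to reach, as a shift and turn from the pose commanded when the call began; what a row does not reach only later rows make up. A row lasts 1/10 s, in which the tool goes at most 50 mm and 8.59 degrees, less where a joint would pass 70% of its speed; a pose out of reach is approached as far as the arm can. A call with a gripper value outside its range is refused whole. The fingers move at their own pace and stop on an object; "grip_force" is the grip in N (left out, the last holds). Time passes only in rows, so rows that repeat a pose let the fingers close. It gives the time, the measured TCP pose, the force and the opening at its end, in the units of the state.
- env.get_obs(): the state, without advancing time (a new reading comes with each control period).
- env.read_camera(name): name is "scene" or "top" or "wrist"; returns (picture, depth): 400x640x3 uint8, red, green, blue; 400x640 float32, m along the optical axis (not along the pixel's ray), 0 where there is no reading.
- env.get_calibration(name): a dict with "K" (3x3 intrinsics, pixels), "camera_from_world" (4x4, takes a point from world to camera coordinates); the wrist camera has in their place "T_tool_cam" (4x4, takes a point from camera to tool coordinates, whose origin is the TCP and whose axes are the tool frame's). Camera axes: x right, y down, z forward; pixel columns grow to the right and rows downward; lengths in m; the calibration is good to about 2 mm. A picture is of the moment at which its call begins: read the wrist's pose just before it. get_calibration takes no time and is no camera call.
- env.sign_off(): hands the job in, once; it reports no verdict.
The state is a dict: "time_s": time; "qpos": joint angles; "joint_velocities": joint speeds; "effort": joint torques, N m; "tool_pos": TCP position; "tool_rot": TCP orientation; "force": force on the tool from outside, world axes, zero at the start; "wrist_torque": the same for the moment, N m; "grip_width": finger opening in m.
Only numpy, scipy, OpenCV 4.12 (cv2) and the standard library are available. Lean on these libraries where they do the work, as an engineer would, in place of code of your own. Each camera call takes 0.05 s, during which the arm holds its last target.

## Working session

There is one attempt and no reset: what is moved stays moved. The work goes in short steps, Python scripts to look and compute and a tool call to move; the robot and the scene stay as the last step left them, time stands still between calls to the robot, and variables do not carry over. Pictures are saved under pics/ and viewed, and the job is handed in when it is done.

Besides the shell and the picture viewer there is one more tool, called in YAML: its name, and indented under it one key for each argument. carry_out: Moves the arm, as the interface text tells. Its arguments: {"type":"object","properties":{"increments":{"type":"array"},"grip_force":{"type":"number"}},"required":["increments"]}

```bash
mkdir -p pics; ls; python3 - <<'E'
from cell import env
import cv2,numpy as np
np.set_printoptions(precision=4,suppress=True)
print(env.get_obs())
for n in ["scene","top"]:
    p,d=env.read_camera(n); cv2.imwrite(f"pics/{n}0.png",p[...,::-1]); np.save(f"pics/{n}0d.npy",d)
    print(n,env.get_calibration(n))
print(env.get_calibration("wrist"))
E
```

```text
pics
{'time_s': 0.0, 'qpos': array([74.9497, 18.438 , -4.0172, 83.1734,  1.2944, 78.5387, -3.2587]), 'joint_velocities': array([ 0.0324, -0.1144, -0.088 ,  0.0025, -0.0164,  0.008 ,  0.022 ]), 'effort': array([  0.0005, -49.1299,  -0.4038, -31.2529,  -0.0641,   0.0436,
         0.0001]), 'tool_pos': array([ 0.1776, -0.6251,  0.4037]), 'tool_rot': array([179.9955,   0.1048, -74.1372]), 'force': array([-0.4723, -0.1206,  0.2175]), 'wrist_torque': array([-0.0071, -0.0086,  0.0069]), 'grip_width': 0.08680467000258282}
scene {'K': array([[384.1848,   0.    , 321.3579],
       [  0.    , 384.1848, 192.4809],
       [  0.    ,   0.    ,   1.    ]]), 'camera_from_world': array([[-0.8827, -0.4695,  0.018 ,  0.5127],
       [-0.3309,  0.594 , -0.7332,  0.2233],
       [ 0.3336, -0.6532, -0.6797,  0.8459],
       [ 0.    ,  0.    ,  0.    ,  1.    ]])}
top {'K': array([[437.4886,   0.    , 321.3569],
       [  0.    , 437.4886, 206.0435],
       [  0.    ,   0.    ,   1.    ]]), 'camera_from_world': array([[-0.0173, -0.9998,  0.0015,  0.0308],
       [-0.9904,  0.0169, -0.1375,  0.5667],
       [ 0.1375, -0.0039, -0.9905,  1.3236],
       [ 0.    ,  0.    ,  0.    ,  1.    ]])}
{'K': array([[322.1747,   0.    , 318.5437],
       [  0.    , 322.1747, 202.595 ],
       [  0.    ,   0.    ,   1.    ]]), 'T_tool_cam': array([[ 1.    , -0.0001,  0.0017, -0.0008],
       [-0.0004,  0.9562,  0.2926, -0.0809],
       [-0.0016, -0.2926,  0.9562,  0.0206],
       [ 0.    ,  0.    ,  0.    ,  1.    ]])}
```

View pics/scene0.png

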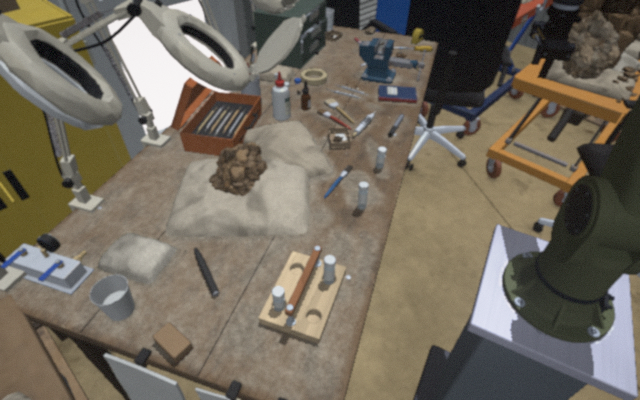

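View pics/top0.png

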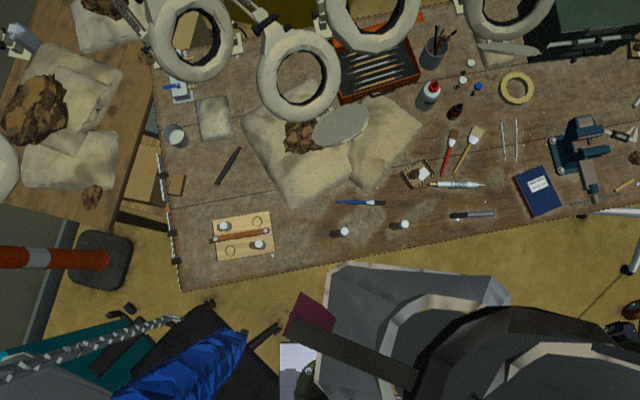

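The carrier shows at about (243,236) in the top view and the loose vials at (340,232) and (400,224). I'll enlarge both.

```bash
python3 - <<'E'
import cv2
a=cv2.imread("pics/top0.png"); 
cv2.imwrite("pics/c1.png",cv2.resize(a[195:275,200:300],None,fx=7,fy=7,interpolation=cv2.INTER_CUBIC))
cv2.imwrite("pics/c2.png",cv2.resize(a[190:260,320:420],None,fx=7,fy=7,interpolation=cv2.INTER_CUBIC))
E
```

```text
(no output)
```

View pics/c1.png

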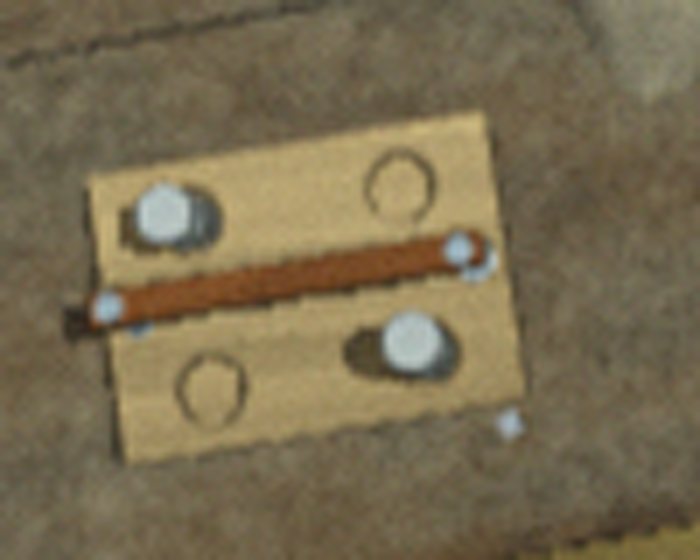

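View pics/c2.png

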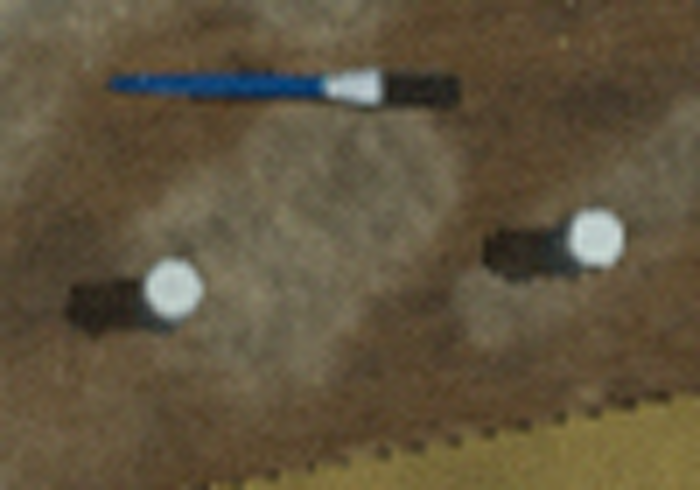

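```bash
cat > h.py <<'E'
import numpy as np,cv2
from cell import env
np.set_printoptions(precision=4,suppress=True)
from scipy.spatial.transform import Rotation as R
def tcw(o): 
    T=np.eye(4);T[:3,:3]=R.from_euler('xyz',o['tool_rot'],degrees=True).as_matrix();T[:3,3]=o['tool_pos'];return T
def ray(cal,u,v,z,wc=None):
    wc=np.linalg.inv(cal["camera_from_world"]) if wc is None else wc
    r=wc[:3,:3]@np.linalg.inv(cal["K"])@[u,v,1]; c=wc[:3,3]
    return c+r*(z-c[2])/r[2]
def dep(cal,d,u,v,wc=None):
    wc=np.linalg.inv(cal["camera_from_world"]) if wc is None else wc
    u0,v0=int(round(u)),int(round(v)); z=np.median(d[v0-1:v0+2,u0-1:u0+2])
    return wc[:3,:3]@(np.linalg.inv(cal["K"])@[u,v,1]*z)+wc[:3,3]
E
python3 - <<'E'
from h import *
cal=env.get_calibration("top"); d=np.load("pics/top0d.npy")
def c(p,o): return (p[0]+.5)/7-.5+o[0],(p[1]+.5)/7-.5+o[1]
o1=(200,195);o2=(320,190)
for n,p,o,zs in [("cornA",(92,176),o1,[.02]),("cornB",(485,112),o1,[.02]),("cornC",(525,395),o1,[.02]),("cornD",(125,462),o1,[.02]),
 ("holeTR",(400,188),o1,[.02]),("holeBL",(210,388),o1,[.02]),("barL",(90,308),o1,[.074]),("barR",(487,245),o1,[.074]),("barmid",(288,277),o1,[.074]),
 ("capTL",(163,214),o1,[.071,.085]),("capBR",(412,342),o1,[.071,.085]),("looseL",(173,290),o2,[.065,.079]),("looseR",(596,239),o2,[.065,.079])]:
    u,v=c(p,o); print(n,round(u,1),round(v,1),"depth",dep(cal,d,u,v),*[ray(cal,u,v,z)[:2] for z in zs])
E
```

```text
cornA 212.7 219.7 depth [0.5342 0.3675 0.0028] [0.5323 0.3633]
cornB 268.9 210.6 depth [0.5607 0.189  0.0015] [0.5582 0.1868]
cornC 274.6 251.0 depth [0.4313 0.17   0.0114] [0.431  0.1691]
cornD 217.4 260.6 depth [0.4048 0.3512 0.0001] [0.4045 0.3465]
holeTR 256.7 221.4 depth [0.5261 0.2272 0.0048] [0.5245 0.225 ]
holeBL 229.6 250.0 depth [0.4371 0.312  0.0064] [0.4365 0.3092]
barL 212.4 238.6 depth [0.4697 0.3511 0.0691] [0.4693 0.3499]
barR 269.1 229.6 depth [0.4977 0.1854 0.025 ] [0.4935 0.1797]
barmid 240.7 234.1 depth [0.4811 0.265  0.0748] [0.4812 0.2651]
capTL 222.9 225.1 depth [0.5095 0.3198 0.0714] [0.5096 0.3198] [0.5082 0.3167]
capBR 258.4 243.4 depth [0.4518 0.2103 0.0845] [0.4526 0.2122] [0.4518 0.2103]
looseL 344.3 231.0 depth [ 0.4851 -0.0464  0.0762] [ 0.486 -0.047] [ 0.4849 -0.0462]
looseR 404.7 223.7 depth [ 0.5052 -0.2315  0.0636] [ 0.505  -0.2312] [ 0.5037 -0.2285]
```

carry_out:
  increments:
    - [0.02,0.025,0,-2,-1]
    - [0.05,0.06,-0.01,-4,-1]
    - [0.08,0.096,-0.015,-7.6,-1]
    - [0.11,0.132,-0.02,-7.6,-1]
    - [0.14,0.168,-0.025,-7.6,-1]
    - [0.17,0.205,-0.03,-7.6,-1]
    - [0.2,0.241,-0.035,-7.6,-1]
    - [0.23,0.277,-0.04,-7.6,-1]
    - [0.26,0.313,-0.045,-7.6,-1]
    - [0.29,0.349,-0.05,-7.6,-1]
    - [0.315,0.38,-0.05,-7.6,-1]
    - [0.327,0.3935,-0.05,-7.6,-1]
    - [0.327,0.3935,-0.05,-7.6,-1]
    - [0.327,0.3935,-0.05,-7.6,-1]
  grip_force: 15

```text
time_s: 1.5
tool_pos: [0.5041, -0.2323, 0.3543]
tool_rot: [179.9, -0.0, -81.7]
force: [-0.5, 0.0, -0.0]
grip_width: 0.0868
```

```bash
python3 - <<'E'
from h import *
o=env.get_obs(); p,d=env.read_camera("wrist"); print(o['tool_pos'],o['tool_rot'],o['force'],o['qpos'])
cv2.imwrite("pics/w1.png",p[...,::-1]); np.save("pics/w1d.npy",d); np.save("pics/w1T.npy",tcw(o))
E
```

```text
[ 0.5041 -0.2323  0.3543] [179.9212  -0.0086 -81.737 ] [-0.5393  0.0457 -0.001 ] [ 43.2012  10.055  -23.5158  99.991    4.2755  70.889  -63.1355]
```

View pics/w1.png

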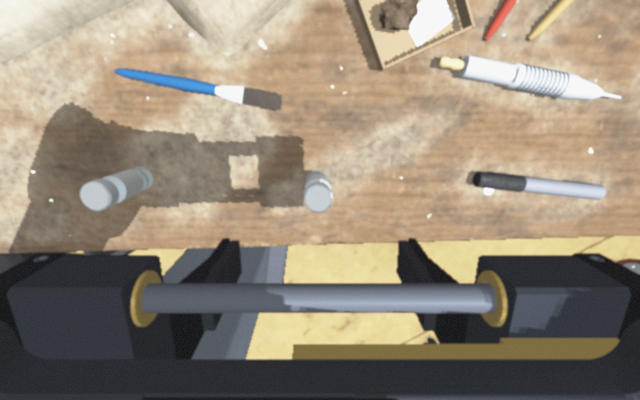

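The wrist view shows the short vial's cap near (318,192) and the tall vial at left near (97,193). I'll crop to measure.

```bash
python3 - <<'E'
import cv2
a=cv2.imread("pics/w1.png"); 
x=cv2.resize(a[150:230,60:160],None,fx=6,fy=6,interpolation=cv2.INTER_CUBIC)
y=cv2.resize(a[150:230,280:360],None,fx=6,fy=6,interpolation=cv2.INTER_CUBIC)[:,:190*2]
cv2.imwrite("pics/c3.png",cv2.hconcat([x[:,:400],y]))
E
```

```text
(no output)
```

View pics/c3.png

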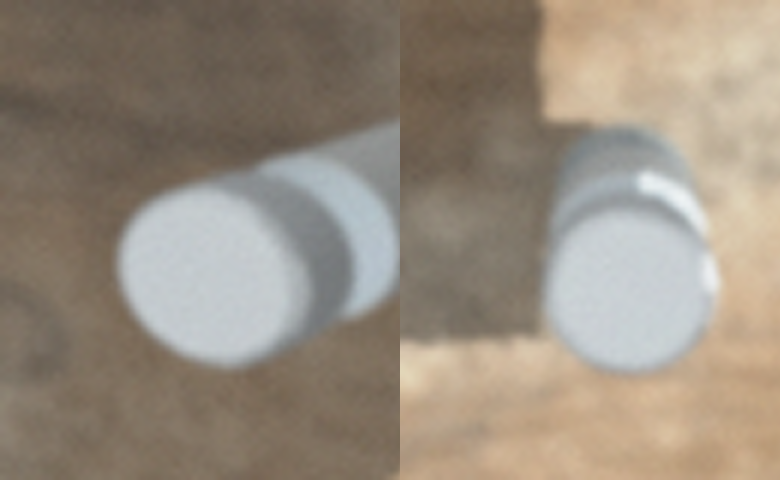

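```bash
python3 - <<'E'
from h import *
cal=env.get_calibration("wrist"); d=np.load("pics/w1d.npy"); wc=np.load("pics/w1T.npy")@cal["T_tool_cam"]
for u,v,z in [(95.1,195.4,.079),(318.1,197.7,.065)]:
    print(dep(cal,d,u,v,wc),ray(cal,u,v,z,wc))
E
```

```text
[ 0.4858 -0.0485  0.0777] [ 0.4863 -0.0494  0.079 ]
[ 0.5063 -0.2313  0.0638] [ 0.5066 -0.2313  0.065 ]
```

carry_out:
  increments:
    - [0.0015,0.001,-0.03,0,-1]
    - [0.0015,0.001,-0.065,0,-1]
    - [0.0015,0.001,-0.1,0,-1]
    - [0.0015,0.001,-0.13,0,-1]
    - [0.0015,0.001,-0.145,0,-1]
    - [0.0015,0.001,-0.149,0,-1]
    - [0.0015,0.001,-0.149,0,-1]
    - [0.0015,0.001,-0.149,0,1]
    - [0.0015,0.001,-0.149,0,1]
    - [0.0015,0.001,-0.149,0,1]
    - [0.0015,0.001,-0.149,0,1]
    - [0.0015,0.001,-0.149,0,1]
    - [0.0015,0.001,-0.149,0,1]
    - [0.0015,0.001,-0.149,0,1]
    - [0.0015,0.001,-0.149,0,1]
  grip_force: 15

```text
time_s: 3.05
tool_pos: [0.5061, -0.2307, 0.2057]
tool_rot: [180.0, -0.0, -81.7]
force: [-1.2, -0.6, 0.4]
grip_width: 0.0311
```

carry_out:
  increments:
    - [0,0,0,0,1]
    - [0,0,0,0,1]
    - [0,0,0,0,1]
    - [0,0,0,0,1]
    - [0,0,0.02,0,1]
    - [0,0,0.06,0,1]
    - [0,0,0.1,0,1]
    - [0,0,0.12,0,1]
    - [0,0,0.12,0,1]

```text
time_s: 3.95
tool_pos: [0.5073, -0.2311, 0.3295]
tool_rot: [-179.7, -0.2, -81.7]
force: [-0.3, 0.3, -1.3]
grip_width: 0.0222
```

```bash
python3 - <<'E'
from h import *
o=env.get_obs(); p,d=env.read_camera("wrist"); print(o['tool_pos'],o['tool_rot'],o['force'],o['qpos'],o['grip_width'])
cv2.imwrite("pics/w2.png",p[...,::-1])
E
```

```text
[ 0.5073 -0.2311  0.3295] [-179.6843   -0.2459  -81.7446] [-0.2943  0.3497 -1.3241] [ 43.0186  11.3523 -23.7544 101.5587   4.9909  67.71   -63.9307] 0.022249911507780103
```

View pics/w2.png

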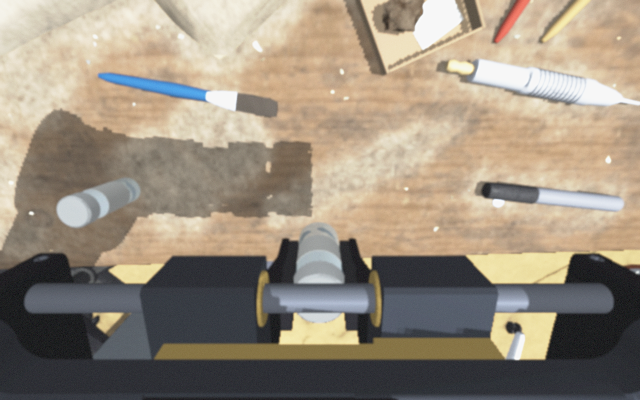

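carry_out:
  increments:
    - [-0.01,0.015,0,0,1]
    - [-0.02,0.04,0,0,1]
    - [-0.03,0.07,0,0,1]
    - [-0.035,0.1,0,0,1]
    - [-0.035,0.135,0,0,1]
    - [-0.035,0.17,0,0,1]
    - [-0.035,0.205,0,0,1]
    - [-0.035,0.24,0,0,1]
    - [-0.035,0.275,0,0,1]
    - [-0.035,0.31,0,0,1]
    - [-0.03,0.34,0,0,1]
    - [-0.02,0.37,0,0,1]
    - [-0.005,0.4,0,0,1]
    - [0.008,0.43,0,0,1]
    - [0.015,0.45,0,0,1]
    - [0.018,0.456,0,0,1]
    - [0.018,0.456,0,0,1]
    - [0.018,0.456,0,0,1]

```text
time_s: 5.8
tool_pos: [0.5239, 0.2239, 0.3247]
tool_rot: [179.9, -0.1, -81.8]
force: [1.2, -1.1, 0.1]
grip_width: 0.0227
```

```bash
python3 - <<'E'
from h import *
o=env.get_obs(); p,d=env.read_camera("wrist"); print(o['tool_pos'],o['tool_rot'],o['force'],o['qpos'],o['grip_width'])
cv2.imwrite("pics/w3.png",p[...,::-1]);np.save("pics/w3d.npy",d); np.save("pics/w3T.npy",tcw(o))
p,d=env.read_camera("top");cv2.imwrite("pics/t3.png",cv2.resize(p[180:290,180:320,::-1],None,fx=5,fy=5,interpolation=cv2.INTER_CUBIC))
E
```

```text
[0.5239 0.2239 0.3247] [179.8759  -0.0734 -81.7931] [ 1.2123 -1.0512  0.1254] [  12.3743   16.7588  -44.4881   99.3672   12.5112   69.1169 -117.2168] 0.022743794695295826
```

View pics/w3.png

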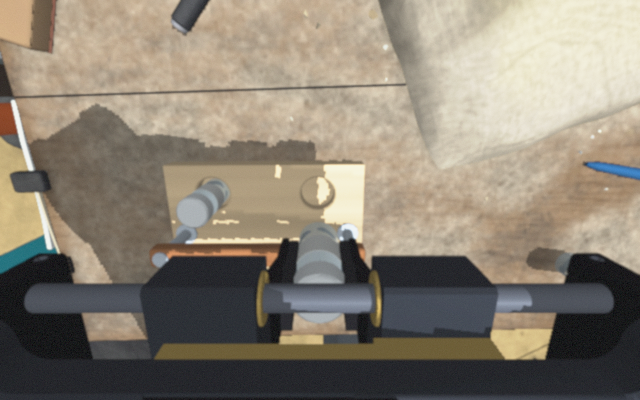

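View pics/t3.png

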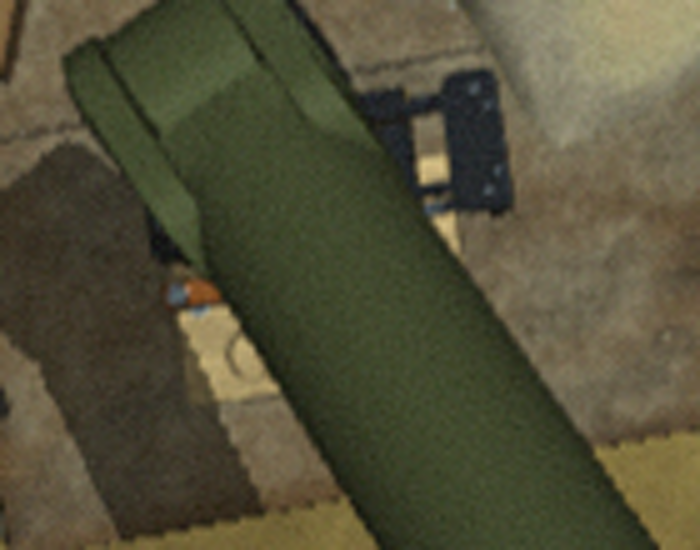

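The free hole appears at (317,192) in the wrist view, and the carrier's far edge runs level from (165,166) to (363,163). I'll enlarge it.

```bash
python3 - <<'E'
import cv2
a=cv2.imread("pics/w3.png"); 
cv2.imwrite("pics/c4.png",cv2.resize(a[150:280,150:380],None,fx=3.4,fy=3.4,interpolation=cv2.INTER_CUBIC))
cv2.imwrite("pics/c5.png",cv2.resize(a[165:215,280:360],None,fx=8,fy=8,interpolation=cv2.INTER_CUBIC))
E
```

```text
(no output)
```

View pics/c4.png

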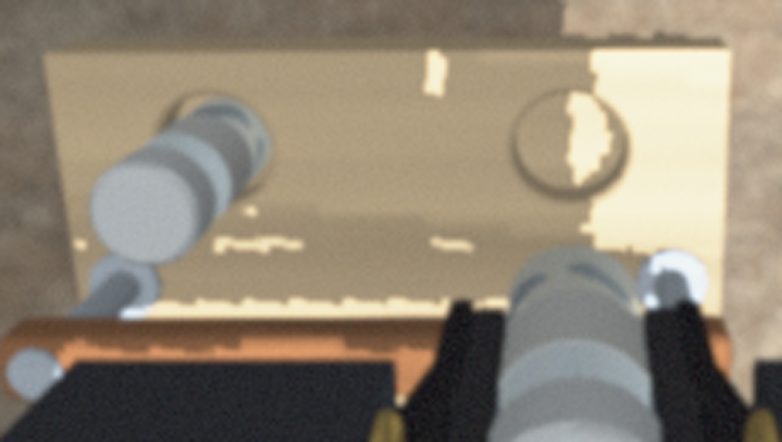

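View pics/c5.png

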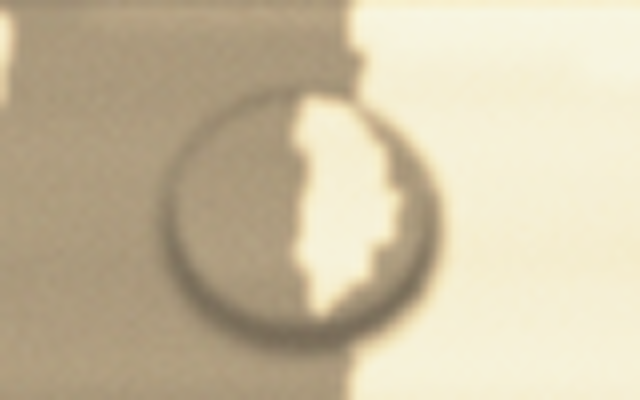

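```bash
python3 - <<'E'
from h import *
cal=env.get_calibration("wrist"); T=np.load("pics/w3T.npy"); wc=T@cal["T_tool_cam"]
for u,v,z in [(317.2,191.9,.02),(163.1,164.6,.02),(364.2,163.3,.02)]: print(ray(cal,u,v,z,wc))
print("far edge of foot",ray(cal,318.2,221.7,.12,wc), "axis", T[:3,3]+T[:3,2]*.205)
E
```

```text
[0.5271 0.2256 0.02  ]
[0.5325 0.3647 0.02  ]
[0.5591 0.1879 0.02  ]
far edge of foot [0.5355 0.226  0.12  ] axis [0.5235 0.2236 0.1197]
```

carry_out:
  increments:
    - [0.0023,0.0012,-0.015,0,1]
    - [0.0023,0.0012,-0.04,0,1]
    - [0.0023,0.0012,-0.065,0,1]
    - [0.0023,0.0012,-0.082,0,1]
    - [0.0023,0.0012,-0.088,0,1]
    - [0.0023,0.0012,-0.088,0,1]
    - [0.0023,0.0012,-0.088,0,1]

```text
time_s: 6.6
tool_pos: [0.5268, 0.2267, 0.2386]
tool_rot: [-179.9, 0.0, -81.7]
force: [0.2, 0.1, -0.2]
grip_width: 0.0224
```

```bash
python3 - <<'E'
from h import *
o=env.get_obs(); p,d=env.read_camera("wrist"); print(o['tool_pos'],o['tool_rot'],o['force'],o['grip_width'])
cv2.imwrite("pics/w4.png",cv2.resize(p[120:320,120:420,::-1],None,fx=2.6,fy=2.6,interpolation=cv2.INTER_CUBIC))
p,d=env.read_camera("scene");cv2.imwrite("pics/s4.png",cv2.resize(p[220:350,240:370,::-1],None,fx=4.5,fy=4.5,interpolation=cv2.INTER_CUBIC))
E
```

```text
[0.5268 0.2267 0.2386] [-179.9259    0.018   -81.7422] [ 0.1958  0.0821 -0.1914] 0.022366717846101565
```

View pics/w4.png

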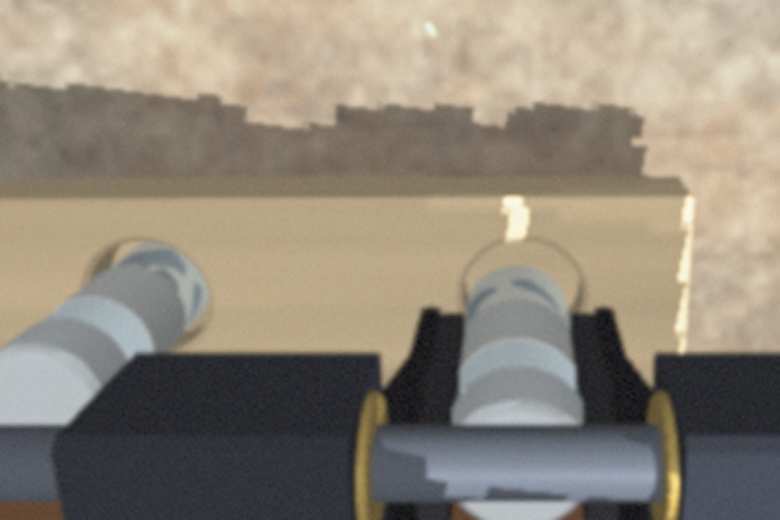

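View pics/s4.png

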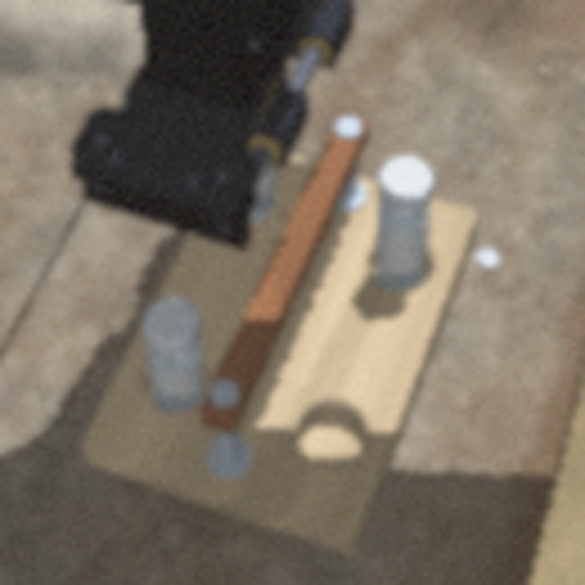

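```bash
python3 - <<'E'
from h import *
cal=env.get_calibration("wrist"); o=env.get_obs(); wc=tcw(o)@cal["T_tool_cam"]; print(o['tool_pos'])
n=np.array([.99,.143,0])
a=ray(cal,320.4,210.9,.02,wc)-n*.0155; b=ray(cal,319.6,222.0,.0336,wc)-n*.012; print("hole",a,"vial",b)
E
```

```text
[0.5269 0.2268 0.239 ]
hole [0.5265 0.226  0.02  ] vial [0.5272 0.2267 0.0336]
```

Centred within 1 mm. I'll trim and lower it.

carry_out:
  increments:
    - [-0.0005,-0.001,-0.006,0,1]
    - [-0.0005,-0.001,-0.014,0,1]
    - [-0.0005,-0.001,-0.021,0,1]
    - [-0.0005,-0.001,-0.025,0,1]
    - [-0.0005,-0.001,-0.026,0,1]
    - [-0.0005,-0.001,-0.026,0,1]

```text
time_s: 7.3
tool_pos: [0.5258, 0.2255, 0.2117]
tool_rot: [180.0, -0.0, -81.7]
force: [-0.9, -0.7, 1.8]
grip_width: 0.0221
```

carry_out:
  increments:
    - [-0.0005,-0.001,0,0,0.4]
    - [-0.0005,-0.001,0,0,0.1]
    - [-0.0005,-0.001,0,0,-0.1]
    - [-0.0005,-0.001,0,0,-0.2]
    - [-0.0005,-0.001,0,0,-0.2]
    - [-0.0005,-0.001,0.02,0,-0.2]
    - [-0.0005,-0.001,0.06,0,-0.2]
    - [-0.0005,-0.001,0.1,0,-0.2]
    - [-0.0005,-0.001,0.13,0,-0.4]
    - [-0.0005,-0.001,0.14,0,-1]
    - [-0.0005,-0.001,0.14,0,-1]

```text
time_s: 8.4
tool_pos: [0.5257, 0.2247, 0.3531]
tool_rot: [-179.8, 0.0, -81.7]
force: [0.9, -0.4, 0.6]
grip_width: 0.0687
```

```bash
python3 - <<'E'
from h import *
o=env.get_obs(); p,d=env.read_camera("wrist"); print(o['tool_pos'],o['tool_rot'],o['force'],o['grip_width'],o['qpos'])
cv2.imwrite("pics/w5.png",p[...,::-1])
np.save("pics/w5T.npy",tcw(o))
E
```

```text
[0.5257 0.2247 0.3531] [-179.8328    0.0029  -81.7489] [ 0.8637 -0.3798  0.6425] 0.06868743096269485 [  13.0246   15.4753  -45.1063   97.3105   11.5409   71.8244 -116.3874]
```

View pics/w5.png

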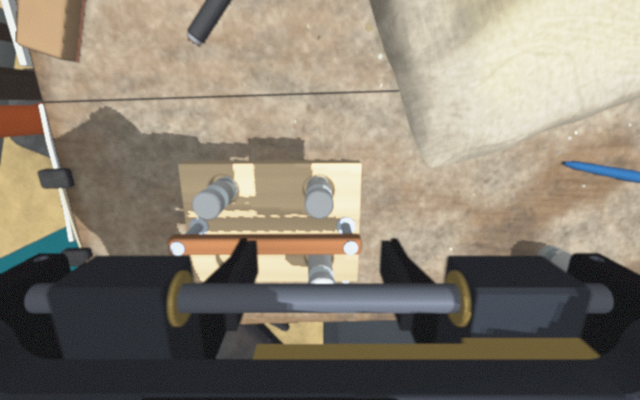

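The short vial stands in its hole at (318,195). Next is the tall one.

carry_out:
  increments:
    - [-0.005,-0.015,0,0,-1]
    - [-0.012,-0.045,0,0,-1]
    - [-0.02,-0.08,0,0,-1]
    - [-0.03,-0.115,0,0,-1]
    - [-0.04,-0.15,0,0,-1]
    - [-0.04,-0.185,0,0,-1]
    - [-0.04,-0.22,0,0,-1]
    - [-0.04,-0.25,0,0,-1]
    - [-0.04,-0.268,0,0,-1]
    - [-0.04,-0.272,0,0,-1]
    - [-0.04,-0.272,0,0,-1]
    - [-0.04,-0.272,0,0,-1]

```text
time_s: 9.65
tool_pos: [0.4853, -0.0462, 0.351]
tool_rot: [179.9, 0.1, -81.6]
force: [0.1, 0.5, -0.4]
grip_width: 0.0869
```

```bash
python3 - <<'E'
from h import *
o=env.get_obs(); p,d=env.read_camera("wrist"); print(o['tool_pos'],o['tool_rot'],o['force'],o['grip_width'],o['qpos'])
cv2.imwrite("pics/w6.png",cv2.resize(p[130:290,200:440,::-1],None,fx=3.3,fy=3.3,interpolation=cv2.INTER_CUBIC))
np.save("pics/w6T.npy",tcw(o))
E
```

```text
[ 0.4853 -0.0462  0.351 ] [179.9279   0.0694 -81.6356] [ 0.1184  0.5473 -0.4023] 0.08686481938226186 [ 36.2232   2.2036 -34.3241 108.635    1.2661  69.6327 -80.1591]
```

View pics/w6.png

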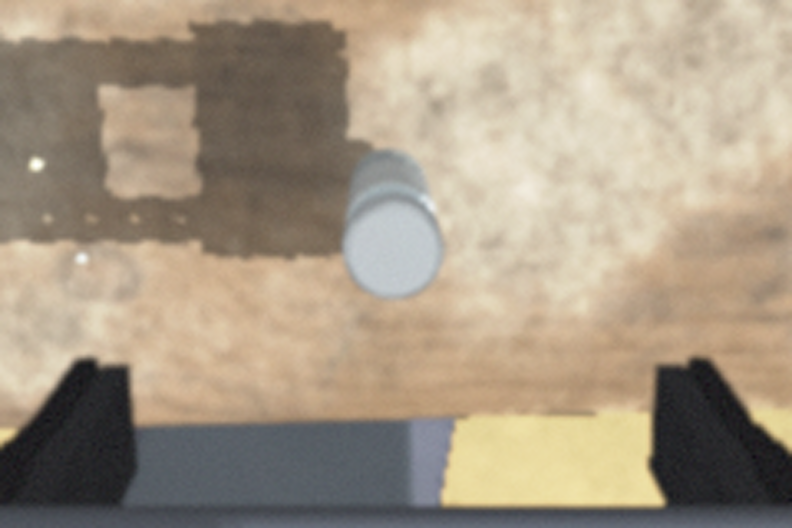

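```bash
python3 - <<'E'
from h import *
cal=env.get_calibration("wrist"); print(ray(cal,318.8,204.6,.079,np.load("pics/w6T.npy")@cal["T_tool_cam"]))
E
```

```text
[ 0.487  -0.0454  0.079 ]
```

Vial at (0.486, -0.046), which is consistent with the earlier estimates. I'll lower and grasp.

carry_out:
  increments:
    - [0.001,0.0005,-0.03,0,-1]
    - [0.001,0.0005,-0.065,0,-1]
    - [0.001,0.0005,-0.1,0,-1]
    - [0.001,0.0005,-0.125,0,-1]
    - [0.001,0.0005,-0.137,0,-1]
    - [0.001,0.0005,-0.137,0,-1]
    - [0.001,0.0005,-0.137,0,1]
    - [0.001,0.0005,-0.137,0,1]
    - [0.001,0.0005,-0.137,0,1]
    - [0.001,0.0005,-0.137,0,1]
    - [0.001,0.0005,-0.137,0,1]
    - [0.001,0.0005,-0.137,0,1]
    - [0.001,0.0005,-0.137,0,1]
    - [0.001,0.0005,-0.137,0,1]
    - [0.001,0.0005,-0.137,0,1]
    - [0.001,0.0005,-0.137,0,1]
    - [0.001,0.0005,-0.137,0,1]
    - [0.001,0.0005,-0.137,0,1]

```text
time_s: 11.5
tool_pos: [0.4864, -0.0471, 0.2148]
tool_rot: [180.0, -0.0, -81.7]
force: [-0.3, 0.6, 0.3]
grip_width: 0.0224
```

carry_out:
  increments:
    - [0,0,0.02,0,1]
    - [0,0,0.06,0,1]
    - [0,0,0.1,0,1]
    - [0,0.015,0.12,0,1]
    - [-0.005,0.045,0.12,0,1]
    - [-0.01,0.08,0.12,0,1]
    - [-0.015,0.115,0.12,0,1]
    - [-0.02,0.15,0.12,0,1]
    - [-0.025,0.185,0.12,0,1]
    - [-0.03,0.22,0.12,0,1]
    - [-0.035,0.255,0.12,0,1]
    - [-0.04,0.29,0.12,0,1]
    - [-0.045,0.32,0.12,0,1]
    - [-0.049,0.345,0.12,0,1]
    - [-0.049,0.356,0.12,0,1]
    - [-0.049,0.356,0.12,0,1]
    - [-0.049,0.356,0.12,0,1]

```text
time_s: 13.2
tool_pos: [0.4379, 0.3078, 0.3344]
tool_rot: [180.0, -0.1, -81.8]
force: [-0.2, -0.7, -0.2]
grip_width: 0.0221
```

```bash
python3 - <<'E'
from h import *
o=env.get_obs(); p,d=env.read_camera("wrist"); print(o['tool_pos'],o['tool_rot'],o['force'],o['grip_width'],o['qpos'])
cv2.imwrite("pics/w7.png",p[...,::-1]);cv2.imwrite("pics/w7c.png",cv2.resize(p[100:300,200:440,::-1],None,fx=3,fy=3,interpolation=cv2.INTER_CUBIC))
np.save("pics/w7T.npy",tcw(o))
E
```

```text
[0.4379 0.3078 0.3344] [179.9655  -0.066  -81.7965] [-0.2061 -0.6718 -0.2293] 0.022120171051046435 [   8.9673   12.8717  -52.2365  103.2449   10.8959   69.2038 -128.2791]
```

View pics/w7.png

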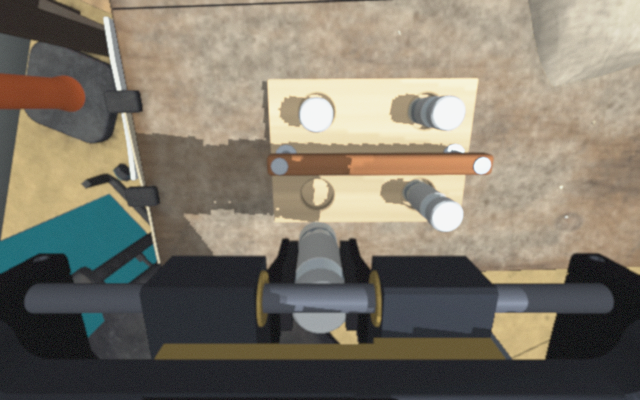

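View pics/w7c.png

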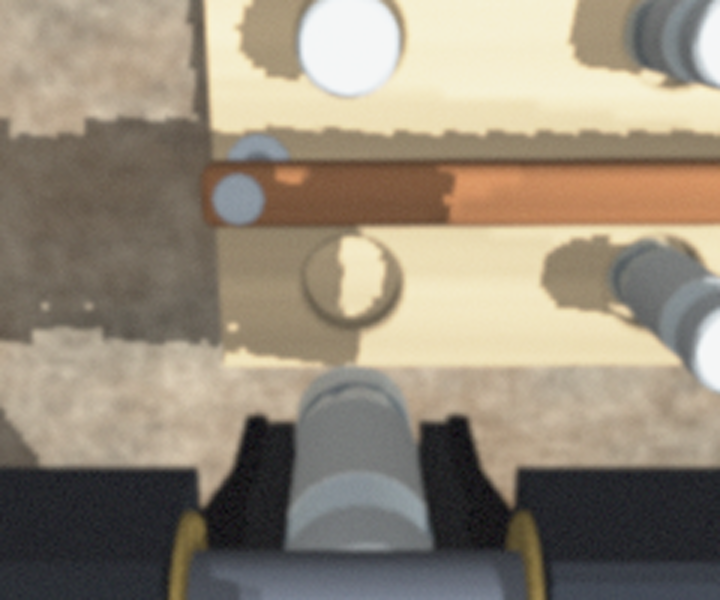

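```bash
python3 - <<'E'
from h import *
cal=env.get_calibration("wrist"); wc=np.load("pics/w7T.npy")@cal["T_tool_cam"]; n=np.array([.99,.143,0])
print(ray(cal,317,192.7,.02,wc), "vial",ray(cal,317,222,.1196,wc)-.012*n)
print("bar",ray(cal,280,165.5,.074,wc),ray(cal,482,164.5,.074,wc))
E
```

```text
[0.4382 0.3093 0.02  ] vial [0.434  0.3084 0.1196]
bar [0.4698 0.3418 0.074 ] [0.4923 0.1915 0.074 ]
```

carry_out:
  increments:
    - [0,0.001,-0.015,0,1]
    - [0,0.001,-0.04,0,1]
    - [0,0.001,-0.065,0,1]
    - [0,0.001,-0.08,0,1]
    - [0,0.001,-0.084,0,1]
    - [0,0.001,-0.084,0,1]
    - [0,0.001,-0.084,0,1]

```text
time_s: 13.95
tool_pos: [0.4378, 0.3102, 0.2516]
tool_rot: [-179.9, 0.0, -81.8]
force: [-0.4, 0.4, -0.2]
grip_width: 0.0224
```

```bash
python3 - <<'E'
from h import *
o=env.get_obs(); p,d=env.read_camera("wrist"); print(o['tool_pos'],o['tool_rot'],o['force'],o['grip_width'])
cv2.imwrite("pics/w8.png",cv2.resize(p[120:300,230:410,::-1],None,fx=3.3,fy=3.3,interpolation=cv2.INTER_CUBIC))
np.save("pics/w8T.npy",tcw(o))
E
```

```text
[0.4378 0.3102 0.2516] [-179.9211    0.0313  -81.7523] [-0.3761  0.3897 -0.1977] 0.022417070479511535
```

View pics/w8.png

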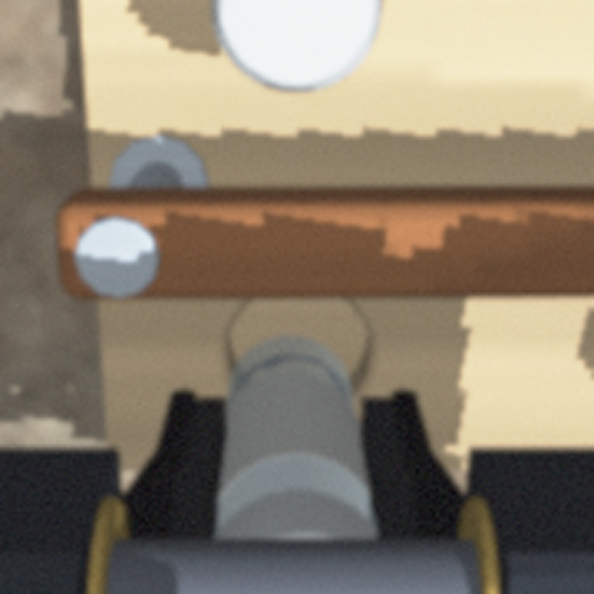

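```bash
python3 - <<'E'
from h import *
cal=env.get_calibration("wrist"); wc=np.load("pics/w8T.npy")@cal["T_tool_cam"]; n=np.array([.99,.143,0])
print(ray(cal,320.3,222.5,.02,wc), "vial",ray(cal,318.5,221.8,.0368,wc)-.012*n)
E
```

```text
[0.4399 0.3098 0.02  ] vial [0.4345 0.3103 0.0368]
```

```bash
python3 - <<'E'
from h import *
cal=env.get_calibration("wrist"); o=env.get_obs(); p,d=env.read_camera("wrist"); wc=tcw(o)@cal["T_tool_cam"]
T=tcw(o); K=cal["K"]
for u in (316,318,320):
  for v in range(214,286,4):
    z=d[v,u]
    if z<=0: continue
    q=cal["T_tool_cam"]@np.r_[np.linalg.inv(K)@[u,v,1]*z,1]
    if u==318: print(u,v,"tool frame y,z(mm)",q[:3]*1000)
print(o['tool_pos'])
E
```

```text
318 214 tool frame y,z(mm) [ -0.8001  -3.2662 245.2416]
318 218 tool frame y,z(mm) [ -0.8007   0.3886 246.707 ]
318 222 tool frame y,z(mm) [ -0.7955  -8.6719 213.8999]
318 226 tool frame y,z(mm) [ -0.7947  -8.6357 206.9292]
318 230 tool frame y,z(mm) [ -0.7937  -9.0623 199.2474]
318 234 tool frame y,z(mm) [ -0.7927  -9.7802 191.3461]
318 238 tool frame y,z(mm) [ -0.7919  -9.778  185.6036]
318 242 tool frame y,z(mm) [ -0.7914  -9.3808 181.0824]
318 246 tool frame y,z(mm) [ -0.7906  -9.8675 174.8855]
318 250 tool frame y,z(mm) [ -0.7901  -9.6372 170.5482]
318 254 tool frame y,z(mm) [ -0.7895  -9.8997 165.4311]
318 258 tool frame y,z(mm) [ -0.7889 -10.0721 160.763 ]
318 262 tool frame y,z(mm) [ -0.7885  -9.5828 157.6077]
318 266 tool frame y,z(mm) [ -0.788  -9.663 153.536]
318 270 tool frame y,z(mm) [ -0.7874 -10.1866 148.856 ]
318 274 tool frame y,z(mm) [ -0.7867 -11.0949 143.7239]
318 278 tool frame y,z(mm) [ -0.7867  -9.8892 142.4761]
318 282 tool frame y,z(mm) [ -0.786  -10.5508 138.1417]
[0.4379 0.3103 0.2519]
```

carry_out:
  increments:
    - [0.003,-0.0012,0,0,1]
    - [0.003,-0.0012,0,0,1]
    - [0.003,-0.0012,-0.006,0,1]
    - [0.003,-0.0012,-0.012,0,1]
    - [0.003,-0.0012,-0.014,0,1]
    - [0.003,-0.0012,-0.014,0,1]

```text
time_s: 14.65
tool_pos: [0.4401, 0.3086, 0.2361]
tool_rot: [179.9, -0.0, -81.7]
force: [-0.5, 0.1, -1.2]
grip_width: 0.0227
```

```bash
python3 - <<'E'
from h import *
o=env.get_obs(); p,d=env.read_camera("wrist"); print(o['tool_pos'],o['tool_rot'],o['force'],o['grip_width'])
cv2.imwrite("pics/w9.png",cv2.resize(p[120:300,230:410,::-1],None,fx=3.3,fy=3.3,interpolation=cv2.INTER_CUBIC))
p,d=env.read_camera("scene");cv2.imwrite("pics/s9.png",cv2.resize(p[220:350,240:370,::-1],None,fx=4.5,fy=4.5,interpolation=cv2.INTER_CUBIC))
E
```

```text
[0.4401 0.3086 0.2361] [179.9209  -0.0231 -81.7265] [-0.5025  0.0564 -1.1558] 0.022705176639693788
```

View pics/w9.png

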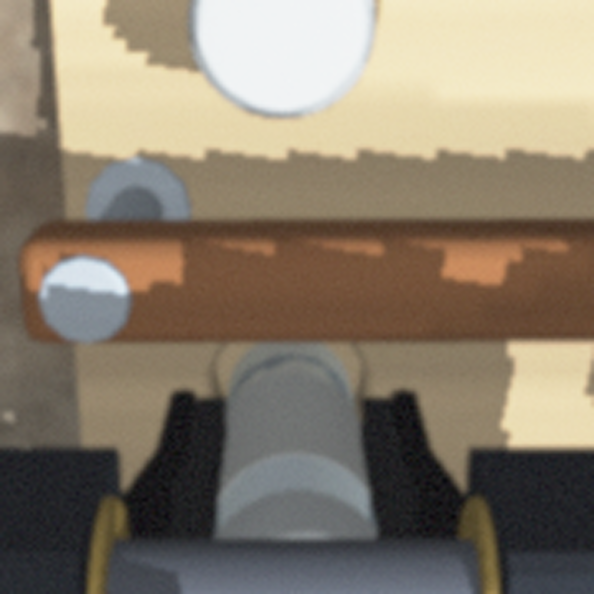

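View pics/s9.png

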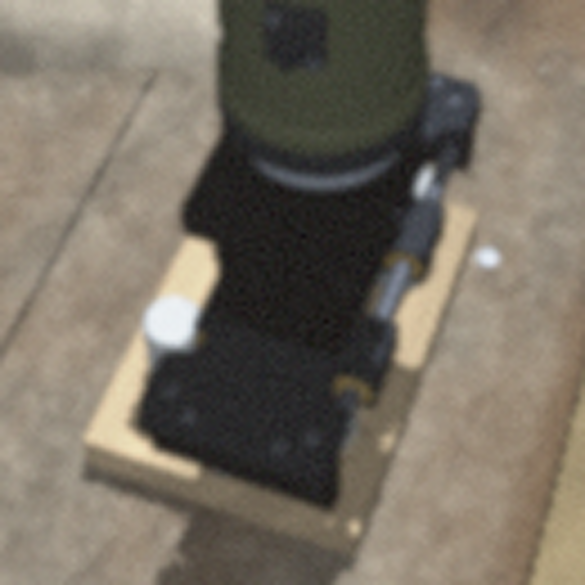

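```bash
python3 - <<'E'
from h import *
o=env.get_obs(); p,d=env.read_camera("wrist"); print(o['tool_pos'])
c=cv2.resize(p[215:250,285:350,::-1],None,fx=12,fy=12,interpolation=cv2.INTER_CUBIC)
c=cv2.convertScaleAbs(c,alpha=1.6,beta=-60); cv2.imwrite("pics/w10.png",c)
# predicted projections of hole rim and foot circle
cal=env.get_calibration("wrist"); cw=np.linalg.inv(tcw(o)@cal["T_tool_cam"])
def pr(P):
    q=cw[:3,:3]@P+cw[:3,3]; q=cal["K"]@q; return q[:2]/q[2]
for name,c0,r in [("hole@.4382",[.4382,.3093,.02],.0155),("foot@tool-2.8mm",[.4401-.0028,.3086-.0004,.0213],.012)]:
    for k,(a,b) in dict(far=(.99,.143),near=(-.99,-.143),left=(-.143,.99),right=(.143,-.99)).items():
        q=pr(np.array(c0)+r*np.array([a,b,0])); print(name,k,q,"crop",(q-[285,215]+.5)*12)
E
```

```text
[0.4403 0.3088 0.2367]
hole@.4382 far [318.0882 213.4149] crop [403.0588 -13.0218]
hole@.4382 near [318.0447 257.1386] crop [402.5367 511.6636]
hole@.4382 left [294.4666 235.7292] crop [119.5989 254.7508]
hole@.4382 right [341.6593 235.7617] crop [685.9114 255.1405]
foot@tool-2.8mm far [319.5742 220.7651] crop [420.8909  75.1807]
foot@tool-2.8mm near [319.4915 254.6842] crop [419.8981 482.2105]
foot@tool-2.8mm left [301.1813 237.995 ] crop [200.1759 281.94  ]
foot@tool-2.8mm right [337.8793 238.0198] crop [640.5519 282.2375]
```

View pics/w10.png

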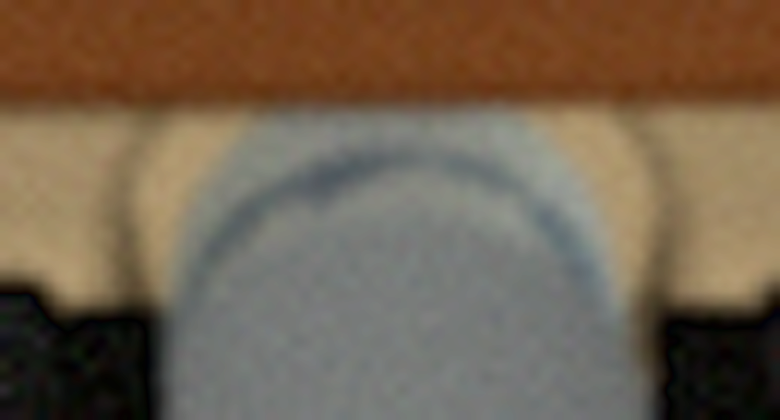

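carry_out:
  increments:
    - [0.002,0,0,0,1]
    - [0.002,0,-0.002,0,1]
    - [0.002,0,-0.006,0,1]
    - [0.002,0,-0.01,0,1]
    - [0.002,0,-0.013,0,1]
    - [0.002,0,-0.0145,0,1]
    - [0.002,0,-0.0145,0,1]

```text
time_s: 15.5
tool_pos: [0.4423, 0.3087, 0.2219]
tool_rot: [180.0, -0.0, -81.7]
force: [0.1, -0.0, -0.2]
grip_width: 0.0223
```

No contact, and the foot is about 1 mm above the floor. I'll release.

carry_out:
  increments:
    - [0.002,0,-0.0145,0,0.4]
    - [0,0,-0.0005,0,0.4]
    - [0,0,-0.0005,0,0.1]
    - [0,0,-0.0005,0,-0.1]
    - [0,0,-0.0005,0,-0.2]
    - [0,0,-0.0005,0,-0.2]

```text
time_s: 16.1
tool_pos: [0.4424, 0.3087, 0.2219]
tool_rot: [-180.0, -0.0, -81.7]
force: [-0.2, -0.4, -0.2]
grip_width: 0.0485
```

My first row in that call wrongly repeated the previous call's shift: briefly 2 mm forward and 14.5 mm down. I'll lift and check for damage.

carry_out:
  increments:
    - [0,0,0.02,0,-0.2]
    - [0,0,0.05,0,-0.2]
    - [0,0,0.08,0,-0.2]
    - [0,0,0.11,0,-0.2]
    - [0,0,0.13,0,-0.2]
    - [0,0,0.13,0,-0.2]

```text
time_s: 16.7
tool_pos: [0.443, 0.3096, 0.3547]
tool_rot: [-179.7, 0.1, -81.7]
force: [0.5, -0.1, -0.6]
grip_width: 0.0521
```

```bash
python3 - <<'E'
from h import *
o=env.get_obs(); p,d=env.read_camera("wrist"); print(o['tool_pos'],o['tool_rot'],o['force'],o['grip_width'],o['qpos'])
cv2.imwrite("pics/w11.png",p[...,::-1]);np.save("pics/w11T.npy",tcw(o)); np.save("pics/w11d.npy",d)
p,d=env.read_camera("scene");cv2.imwrite("pics/s11.png",cv2.resize(p[220:350,240:370,::-1],None,fx=4.5,fy=4.5,interpolation=cv2.INTER_CUBIC))
E
```

```text
[0.443  0.3096 0.3547] [-179.6884    0.08    -81.7468] [ 0.4686 -0.064  -0.5942] 0.05210982404104053 [   9.5333   12.3549  -52.727   101.302    10.4816   71.1316 -127.6632]
```

View pics/w11.png

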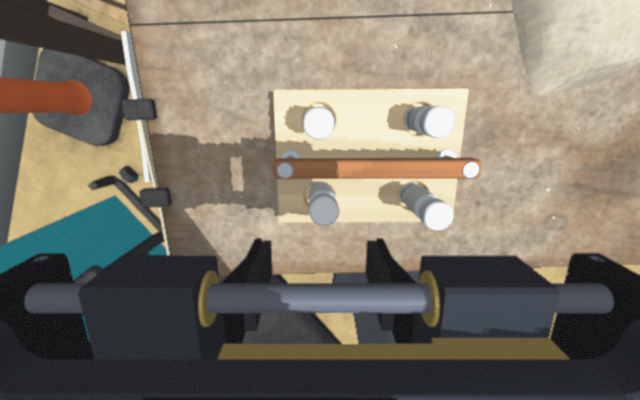

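View pics/s11.png

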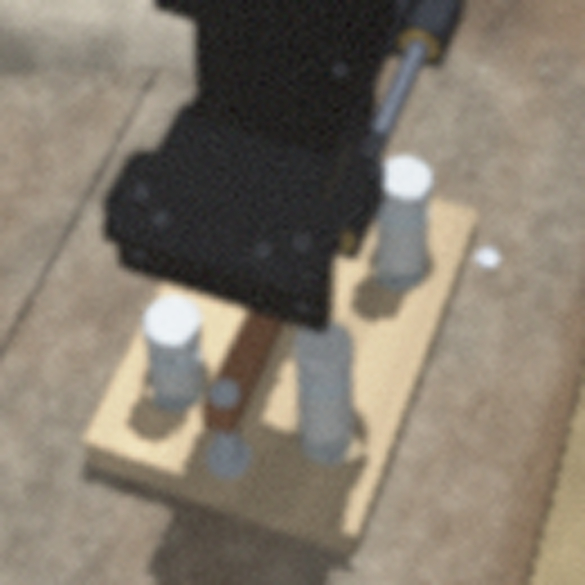

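All four vials stand upright in the carrier. I'll check cap heights and positions and the bar centre.

```bash
python3 - <<'E'
from h import *
cal=env.get_calibration("wrist"); wc=np.load("pics/w11T.npy")@cal["T_tool_cam"];d=np.load("pics/w11d.npy")
for n,u,v in [("ss",318.5,123),("sl",438,122),("ts",436,214),("tl",323.5,208)]: print(n,dep(cal,d,u,v,wc))
b=[ray(cal,u,v,.074,wc) for u,v in [(274.5,170),(480,168.5)]]; print("bar ends",b,"mid",sum(b)/2,"yaw",np.degrees(np.arctan2(-(b[0]-b[1])[0],(b[0]-b[1])[1])))
c=[ray(cal,u,v,.02,wc) for u,v in [(274,90),(468,89)]];print(c)
E
```

```text
ss [0.51   0.3201 0.0693]
sl [0.5246 0.226  0.0701]
ts [0.4529 0.2145 0.0843]
tl [0.4445 0.3065 0.0837]
bar ends [array([0.468 , 0.3505, 0.074 ]), array([0.4935, 0.1842, 0.074 ])] mid [0.4807 0.2673 0.074 ] yaw 8.696243318038768
[array([0.531 , 0.3647, 0.02  ]), array([0.5576, 0.1878, 0.02  ])]
```

carry_out:
  increments:
    - [0.01,-0.01,0,8,-0.2]
    - [0.02,-0.02,0,16,-0.2]
    - [0.03,-0.03,0,24,-0.2]
    - [0.038,-0.04,0,32,-0.2]
    - [0.038,-0.043,0,40,-0.2]
    - [0.038,-0.043,0,48,-0.2]
    - [0.038,-0.043,0,56,-0.2]
    - [0.038,-0.043,0,64,-0.2]
    - [0.038,-0.043,0,72,-0.2]
    - [0.038,-0.043,0,80,-0.2]
    - [0.038,-0.043,0,87,-0.2]
    - [0.038,-0.043,0,90.1,-0.2]
    - [0.038,-0.043,0,90.1,-0.2]
    - [0.038,-0.043,0,90.1,-0.2]

```text
time_s: 18.2
tool_pos: [0.4802, 0.2654, 0.3506]
tool_rot: [180.0, 0.1, 8.3]
force: [0.6, 0.4, -0.3]
grip_width: 0.0521
```

```bash
python3 - <<'E'
from h import *
o=env.get_obs(); p,d=env.read_camera("wrist"); print(o['tool_pos'],o['tool_rot'],o['force'],o['grip_width'],o['qpos'])
cv2.imwrite("pics/w12.png",p[...,::-1]);np.save("pics/w12T.npy",tcw(o))
E
```

```text
[0.4802 0.2654 0.3506] [179.9921   0.1062   8.2852] [ 0.59    0.4198 -0.2956] 0.05211888653167844 [ 24.4012  18.7832 -65.7012 100.1035  17.8349  72.8402 -37.269 ]
```

View pics/w12.png

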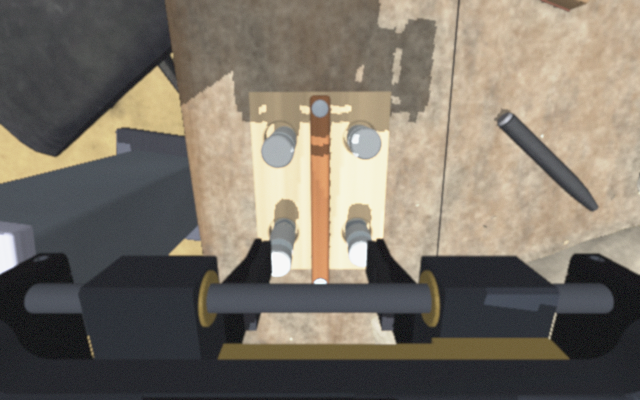

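carry_out:
  increments:
    - [0.0007,0.001,-0.02,0.1,-0.2]
    - [0.0007,0.001,-0.05,0.1,-0.2]
    - [0.0007,0.001,-0.08,0.1,-0.2]
    - [0.0007,0.001,-0.105,0.1,-0.2]
    - [0.0007,0.001,-0.118,0.1,-0.2]
    - [0.0007,0.001,-0.12,0.1,-0.2]
    - [0.0007,0.001,-0.12,0.1,-0.2]

```text
time_s: 18.95
tool_pos: [0.4813, 0.2671, 0.2322]
tool_rot: [-180.0, -0.0, 8.5]
force: [-0.1, 0.2, 0.2]
grip_width: 0.052
```

```bash
python3 - <<'E'
from h import *
o=env.get_obs(); p,d=env.read_camera("wrist"); print(o['tool_pos'],o['tool_rot'],o['force'])
cv2.imwrite("pics/w13.png",p[...,::-1])
E
```

```text
[0.4813 0.2671 0.2322] [-179.9782   -0.025     8.4569] [-0.0556  0.2042  0.2088]
```

View pics/w13.png

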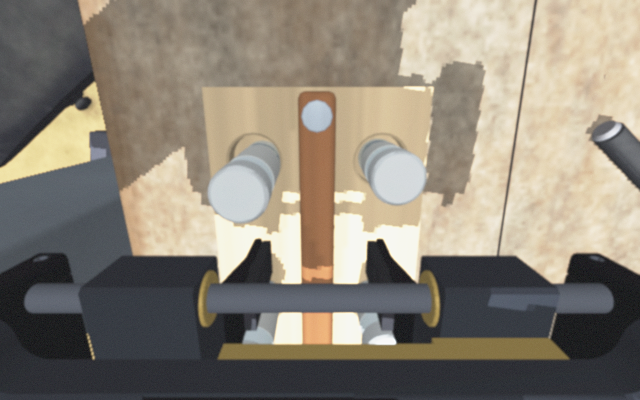

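carry_out:
  increments:
    - [-0.0008,0,-0.0015,0,0]
    - [-0.0008,0,-0.0015,0,0.5]
    - [-0.0008,0,-0.0015,0,1]
    - [-0.0008,0,-0.0015,0,1]
    - [-0.0008,0,-0.0015,0,1]
    - [-0.0008,0,-0.0015,0,1]
    - [-0.0008,0,-0.0015,0,1]
    - [-0.0008,0,-0.0015,0,1]
    - [-0.0008,0,-0.0015,0,1]
    - [-0.0008,0,-0.0015,0,1]
  grip_force: 40

```text
time_s: 20.0
tool_pos: [0.4804, 0.2667, 0.2304]
tool_rot: [180.0, -0.0, 8.5]
force: [0.2, 0.6, 1.4]
grip_width: 0.0154
```

carry_out:
  increments:
    - [0,0,0.001,0,1]
    - [0,0,0.004,0,1]
    - [0,0,0.009,0,1]
    - [0,0,0.015,0,1]
    - [0,0,0.022,0,1]
    - [0,0,0.03,0,1]
    - [0,0,0.038,0,1]
    - [0,0,0.046,0,1]
    - [0,0,0.054,0,1]
    - [0,0,0.062,0,1]
    - [0,0,0.07,0,1]
    - [0,0,0.078,0,1]
    - [0,0,0.085,0,1]
    - [0,0,0.091,0,1]
    - [0,0,0.096,0,1]
    - [0,0,0.099,0,1]
    - [0,0,0.101,0,1]
    - [0,0,0.102,0,1]
    - [0,0,0.102,0,1]
    - [0,0,0.102,0,1]

```text
time_s: 22.0
tool_pos: [0.4803, 0.2667, 0.3321]
tool_rot: [180.0, 0.0, 8.5]
force: [-0.4, 1.0, -4.6]
grip_width: 0.0155
```

```bash
python3 - <<'E'
from h import *
o=env.get_obs(); p,d=env.read_camera("wrist"); print(o['tool_pos'],o['tool_rot'],o['force'],o['grip_width'],o['joint_velocities'])
cv2.imwrite("pics/w14.png",p[...,::-1]);np.save("pics/w14T.npy",tcw(o)); np.save("pics/w14d.npy",d)
p,d=env.read_camera("scene");cv2.imwrite("pics/s14.png",cv2.resize(p[180:350,220:390,::-1],None,fx=3.5,fy=3.5,interpolation=cv2.INTER_CUBIC))
E
```

```text
[0.4803 0.2667 0.3321] [179.9938   0.0185   8.46  ] [-0.4097  1.0242 -4.5518] 0.015486374868563406 [-0.0314  0.0336  0.0708 -0.0946  0.0645 -0.0059  0.0155]
```

View pics/w14.png

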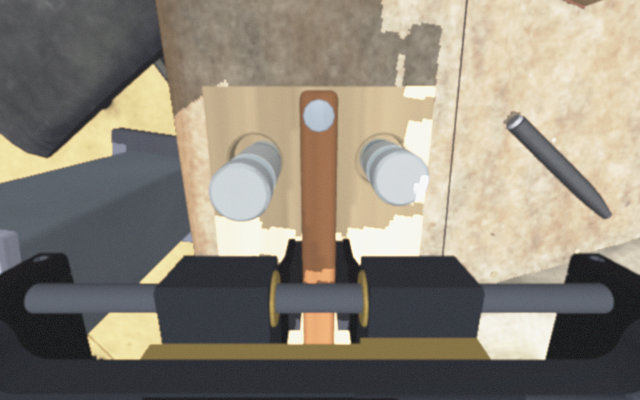

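View pics/s14.png

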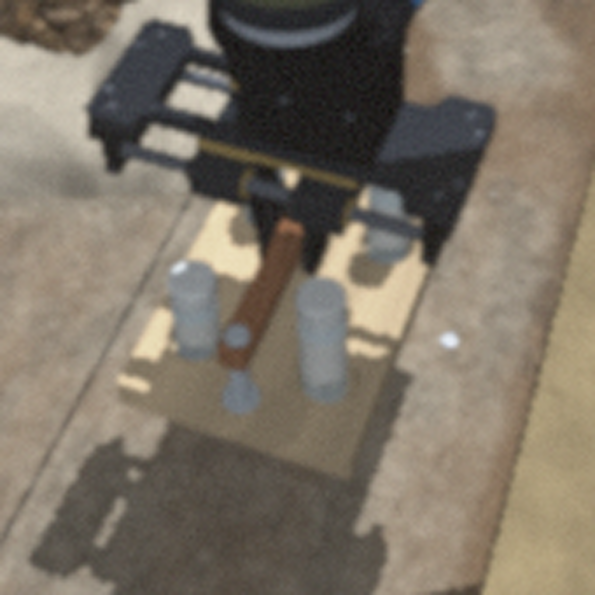

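The carrier hangs in the air looking level, and its outline in the wrist view is nearly unchanged from before the lift. The measured load is 4.6 N, which fits the carrier plus four vials. I'll settle for a moment, check tilt from depth, then hand in.

carry_out:
  increments:
    - [0,0,0,0,1]
    - [0,0,0,0,1]
    - [0,0,0,0,1]
    - [0,0,0,0,1]
    - [0,0,0,0,1]

```text
time_s: 22.6
tool_pos: [0.4803, 0.2667, 0.3323]
tool_rot: [180.0, -0.0, 8.5]
force: [-0.5, -0.6, -4.1]
grip_width: 0.0156
```

```bash
python3 - <<'E'
from h import *
o=env.get_obs(); p,d=env.read_camera("wrist"); cal=env.get_calibration("wrist"); wc=tcw(o)@cal["T_tool_cam"]
P=np.array([dep(cal,d,u,v,wc) for u,v in [(215,95),(250,95),(285,95),(350,95),(390,95),(425,95),(220,125),(290,150),(345,150),(425,140),(285,220),(350,220)]])
A=np.c_[P[:,:2],np.ones(len(P))]; s=np.linalg.lstsq(A,P[:,2],rcond=None)[0]; print(P[:,2],"slopes",s[:2]); 
print([dep(cal,d,u,v,wc) for u,v in [(242,190),(400,178)]],o['tool_pos'],o['force'],o['grip_width'])
E
```

```text
[0.1213 0.1207 0.1217 0.1211 0.1213 0.1209 0.1209 0.1214 0.1215 0.1212
 0.1214 0.1219] slopes [ 0.0016 -0.0064]
[array([0.4427, 0.3098, 0.1859]), array([0.5087, 0.3215, 0.1722])] [0.4803 0.2667 0.3323] [-0.5066 -0.621  -4.065 ] 0.015573602234113994
```

The base top is at 121 mm, so the underside is at about 101 mm. Tilt is under 0.01 rad.

```bash
python3 -c "
from cell import env
print(env.sign_off())"
```

```text
the job is handed in; nothing more can be done
None
```

I stood both loose vials in the carrier, each in a row with the vial of its own height. I then gripped the carrier by the middle of its bar at 40 N, lifted it straight up and handed the job in while holding it there. No verdict was reported back.

**Last checks:**
- **Height and level:** the underside is about 101 mm above the bench and the tilt is under 0.01 rad, by depth.
- **Grip:** the load reads about 4.1–4.6 N, which fits the carrier plus four vials. The opening is 15.6 mm on the 16 mm bar, and the arm was steady.
- **Vials before the lift:** all four cap tops were within about 2 mm of the fully seated height. The rows measured about 95 mm (short) and 92 mm (tall).
- **Vials after the lift:** all four are in place. I re-measured only the two at the far end, and both still read as seated.

**Went wrong or disagreed:**
- **Mistaken row:** while releasing the tall vial, my first row wrongly asked for another 2 mm forward and 14.5 mm down for 0.1 s. The pictures and cap heights afterwards showed nothing disturbed. I did not see the force during that moment, so a brief push could have gone unrecorded.
- **Tall vial off-centre:** it sat about 3 mm off-centre in the fingers, so I corrected for that before lowering it. Its final position was a few millimetres off the estimated hole centre, within the hole's play plus measuring error.
- **Cameras:** the top and wrist views disagreed by up to about 3 mm throughout.

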